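# Feed a circuit board to the inspection stop and clamp it

### The job

Feed the circuit board up to the yellow stop of the inspection fixture: swing the red-handled lever all the way to its stop, then release it so that it springs fully home. Then lock the board by turning the orange clamp knob clockwise all the way to its stop. Move the board only with the lever, never with the gripper, and leave the other things on the desk where they are.

Things in the scene. Friction and masses are not known exactly. Their poses are not given: they have to be found in the camera images.
- feeder: Fixed fixture: aluminium plate 240 (x) x 420 (y) x 12 mm, origin under its centre, turned up to 0.3 rad. All x, y below are in its frame. A track along y, centred at x 70 mm, carries the board; a yellow stop bar closes its +y end (face at y 176 mm). Near the -y end a blue housing (x 10 to 120, y -210 to -80 mm, top 62 mm above the desk) carries the lever.
- feed_lever (a joint): Angle of the steel lever about an upright axis, rad: 0 = home (start), 1.1 = stop; grows clockwise from above, handle going to +y. A spring drives it home: 1.3 N at the handle at home, 5 N at the stop; let go, it returns in about half a second. It drives a black pusher that shoves the board to +y, 74 mm per rad.
- lever_handle (a point): Middle of the upright red round handle: 26 mm diameter, 50 mm tall (77 to 127 mm above the desk, this point at 102), 150 mm from the lever's axis. Its x axis points to the lever's axis (turns with it). The flat arm, 22 mm wide, lies below the handle (arm's top 77 mm above the desk). Handle at x -78, y -218 mm at home; x -100, y -140 halfway; x -78, y -62 at the stop.
- lever_pivot (a point): Point on the lever's upright axis level with the middle of the handle (102 mm above the desk), at x 50, y -140 mm; axes as the fixture's.
- board: Green circuit board with six blue capacitors in a loose black pallet 100 (x) x 150 (y) x 10 mm, lying in the track; about 0.3 kg; 38 mm tall in all. Origin under its centre, axes as the fixture's. Starts with its origin at y 22 to 45 mm; at the stop it is at y 98 to 101 mm after a full lever stroke.
- clamp_knob (a joint): Angle of the clamp knob, rad: 0 = free, 1.4 = locked, at its stop; grows clockwise from above; starts at 0 to 0.25. Stays where it is left; turning takes about 0.15 N m. It lowers the sprung clamp foot 5.5 mm per rad; the foot meets the pallet at about 1.1 rad and at the stop presses on it with about 8 N.
- clamp_grip (a point): On the knob's upright axis at the height to grip, 82 mm above the desk, at x -12.5, y 150 mm. The knob is an orange bar 60 mm long, 16 mm thick, 30 mm high (60 to 90 mm above the desk) on a dark disc. The point turns with it: y axis along the bar, x axis across it (the way to grip). At 0 rad the bar lies along the fixture's y.
- clamp_foot: The black rubber foot, 12 x 30 x 10 mm, sprung under the steel clamp arm, above the pallet's edge nearest the robot, beside the yellow stop; origin at the centre of its underside, 28 mm above the desk when the knob is at 0, at x 27, y 150 mm.
- heatsink: Bystander: loose finned aluminium heatsink 40 x 60 x 24 mm on the fixture's base plate, between lever and knob; origin under its centre.
- mouse: Bystander: black computer mouse 100 x 60 x 30 mm on the desk; origin under its centre.
- screwdriver: Bystander: screwdriver 180 mm long on the desk.
- mug: Bystander: blue mug 80 mm in diameter, 95 mm tall; origin under its centre.
- spare_board: Bystander: another green board in a black pallet 100 x 150 x 10 mm, lying on the desk away from the fixture; origin under its centre.
- spray: Bystander: spray can 60 mm in diameter, 160 mm tall; origin under its centre.
There are look-alikes about, which are no part of the job. What is shaped like the board but pink or purple is not meant.

How it is judged (in metres and radians):
On the way, in this order (a step that is already met when the one before it is completed fails the run):
1. the lever is swung to its stop (over 1.0 rad of 1.1) and the board has been pushed along to the yellow stop (value of joint feed_lever above 1 rad and y of board in the frame of feeder above 0.09 m), for 0.04 s.
2. the lever is back home (under 0.1 rad) (value of joint feed_lever below 0.1 rad), for 0.1 s.
3. the clamp knob is turned to its stop (over 1.25 rad of 1.4) (value of joint clamp_knob above 1.25 rad), for 0.1 s.
At the end, for the whole second after the job is handed in: The lever is home (under 0.1 rad), the board lies flat and still in the track within about 10 mm of the yellow stop (origin beyond y = 90 mm of the fixture), the clamp knob is at its stop (over 1.25 rad) and the clamp foot presses on the pallet (over 1 N) (value of joint feed_lever below 0.1 rad and y of board in the frame of feeder above 0.09 m and angle between board's own z axis and vertical below 0.05 rad and value of joint clamp_knob above 1.25 rad and contact force between clamp_foot and board above 1 N and linear speed of board below 0.02 m/s); the robot touches nothing.
It fails at once if the robot touches the board itself (over 1 N) (contact force between any of the fingers, the arm and board above 1 N).
It fails at once if a bystander is moved by more than 20 mm (distance of any of heatsink, mouse, screwdriver, mug, spare_board, spray from where it was at the start of the episode above 0.02 m).
It also fails if it takes over 54 s, if anything falls off the work surface, if the arm or the gripper's body presses on something with over 40 N, if the wrist force passes 120 N, or if a joint passes its speed limit or range.

### The arm

A 6-joint arm with a two-finger parallel gripper is mounted at the origin on the work surface. World frame = base frame: x ahead of the robot, y to its left, z up, the work surface at z = 0. Lengths are in mm, angles in rad, forces in N, time in s.
With the tool pointing down it reaches from about 350 to 875 mm from the base axis. Payload 4.2 kg.
Tool frame: the origin (TCP) lies at the very end of the fingers, on their centre line; the grasp point (between the pads) lies 19 mm behind it (bot.pinch_z is the distance from the TCP to the grasp point, in mm); z points along the fingers, y is the line along which they close (so a half turn about z gives the same grasp; the last joint's range is limited). The gripper opens to 87 mm and grips with 3 to 60 N. Pads are 19 mm wide; open, the fingers measure 117 mm over their backs; the gripper's body (75 mm by 190 mm) begins 51 mm behind the grasp point.
Start: joints at [-0.929, 0.385, 0.008, 0, -1.194, -0.259], TCP at [233.463, -579.736, 222.55] pointing down, gripper open.
Joint ranges: [-3.14, 3.14], [-1.21, 2.06], [-1.07, 1.41], [-3.16, 2.05], [-2.99, -0.16], [-3.1, 3.1]. Speed limits (rad/s): [2.79, 2.79, 3.14, 3.14, 3.14, 3.14].

### API

Orientations are given as a 3x3 rotation matrix whose columns are the frame's x, y, z axes.
In Python, from station import bot gives the robot as it stands.
- The arm moves only by the tool drive_tool, never from a script. Its argument "targets" is a list of rows, each an object of numbers: "dx", "dy", "dz": the shift along the world's x, y, z normalised to -1 to 1, where 1 is 0.1 m; "wx", "wy", "wz": the turn, a rotation vector about the world's x, y, z normalised to -1 to 1, where 1 is pi rad; "jaw": the opening, from 0 (shut) to 1 (fully open). In form: [{"dx": .., "dy": .., "dz": .., "wx": .., "wy": .., "wz": .., "jaw": ..}, ...]. A call has 1 to 10 rows; each row is the pose to reach, as a shift and turn from the pose commanded when the call began, turning the shorter way round; what a row does not reach only later rows make up. A row lasts 1/10 s, in which the tool goes at most 50 mm and 8.59 degrees, less where a joint would pass 70% of its speed; a pose out of reach is approached as far as the arm can. A call with a number of a shift or a turn outside -1 to 1 is refused whole. A call with a gripper value outside its range is refused whole. The fingers move at their own pace and stop on an object; "grip_force" is the grip in N (left out, the last holds). Time passes only in rows, so rows that repeat a pose let the fingers close. It gives the time, the measured TCP pose, the force, the opening and the grip force at its end, in the units of the state.
- bot.observe(): the state, without advancing time (a new reading comes with each control period).
- bot.get_image(name): name is "scene" or "top" or "wrist"; returns (picture, depth): 480x640x3 uint8, red, green, blue; 480x640 float32, mm along the optical axis (not along the pixel's ray), 0 where there is no reading.
- bot.camera_params(name): a dict with "fovy" (degrees; the focal length in pixels is half the picture's height over the tangent of half this angle, whatever the lens; pixels are square), "cx", "cy" (the principal point, pixels), "rvec" (rotation vector, rad) and "tvec" (3), from world to camera coordinates, as OpenCV has them. Camera axes: x right, y down, z forward; pixel columns grow to the right and rows downward; lengths in mm; the calibration is good to about 2 mm. A picture is of the moment at which its call begins: read the wrist's pose just before it. camera_params takes no time and is no camera call; for the wrist camera it gives the pose at the moment of the call.
- bot.job_done(): hands the job in; it is judged then, once.
The state is a dict: "t": time; "q": joint angles; "qd": joint speeds; "joint_torque": joint torques, N m; "eef_pos": TCP position; "ee_rot": TCP orientation; "wrist_force": force on the tool from outside, world axes, zero at the start; "wrist_torque": the same for the moment, N m; "grip_width": finger opening in mm; "grasp_force": force on a finger pad.
Only numpy, scipy, OpenCV 4.12 (cv2) and the standard library are available. Lean on these libraries where they do the work, as an engineer would, in place of code of your own. Each camera call takes 0.05 s, during which the arm holds its last target. There are 200 camera calls.

## Working session

There is one attempt and no reset: what is moved stays moved. The work goes in short steps, Python scripts to look and compute and a tool call to move; the robot and the scene stay as the last step left them, time stands still between calls to the robot, and variables do not carry over. Pictures are saved under pics/ and viewed, at most 10 in all, crops included, and the job is handed in when it is done.

Besides the shell and the picture viewer there is one more tool, called after "Emit:" as name([rows], argument=value, ...), one row to a line, values as JSON. drive_tool: Moves the arm, as the interface text tells. Its arguments: {"type":"object","properties":{"targets":{"type":"array","items":{"type":"object","properties":{"dx":{"type":"number"},"dy":{"type":"number"},"dz":{"type":"number"},"wx":{"type":"number"},"wy":{"type":"number"},"wz":{"type":"number"},"jaw":{"type":"number"}}}},"grip_force":{"type":"number"}},"required":["targets"]}

```bash
mkdir -p pics; ls
cat > h.py <<'E'
import numpy as np, cv2
from station import bot
def cam(n):
    p=bot.camera_params(n); f=240/np.tan(np.radians(p['fovy'])/2)
    R,_=cv2.Rodrigues(np.array(p['rvec'],float)); t=np.array(p['tvec'],float).ravel()
    return f,p['cx'],p['cy'],R,t
def ray(c,u,v,z):
    f,cx,cy,R,t=c; d=R.T@np.array([(u-cx)/f,(v-cy)/f,1]); o=-R.T@t
    return o+d*(z-o[2])/d[2]
def cloud(c,D):
    f,cx,cy,R,t=c; v,u=np.mgrid[:480,:640]
    P=np.stack([(u-cx)/f*D,(v-cy)/f*D,D],-1)
    return (P-t)@R
def proj(c,P):
    f,cx,cy,R,t=c; q=R@np.asarray(P,float)+t
    return q[0]/q[2]*f+cx,q[1]/q[2]*f+cy
E
python3 - <<'E'
from h import *
for n in('top','scene'):
    c=cam(n);I,D=bot.get_image(n);np.savez(f'{n}.npz',I=I,D=D)
    cv2.imwrite(f'pics/{n}1.png',I[...,::-1]); print(n,-c[3].T@c[4],c[:3],bot.camera_params(n).keys())
print(bot.observe())
E
```

```text
pics
top [ 312.44389489  -25.59211456 1336.78495426] (np.float64(460.3891938879536), 317.5997078660842, 239.52155952545294) dict_keys(['fovy', 'cx', 'cy', 'rvec', 'tvec'])
scene [1212.57896421 -924.41641993  970.33277166] (np.float64(507.83372685419835), 327.95803154345475, 241.83131038309256) dict_keys(['fovy', 'cx', 'cy', 'rvec', 'tvec'])
{'t': 0.1, 'q': array([-9.29355086e-01,  3.85462973e-01,  6.72033511e-03, -4.38821341e-04,
       -1.19399495e+00, -2.58604926e-01]), 'qd': array([ 0.00210783, -0.00251215,  0.00332552,  0.00083282, -0.00037464,
       -0.0004622 ]), 'joint_torque': array([-2.43353279e-04, -3.91690814e+01,  1.87933445e+01,  4.23194736e+00,
        1.34401731e-02, -7.62515538e-05]), 'eef_pos': array([ 233.27662475, -579.23233766,  221.56199795]), 'ee_rot': array([[-9.27669263e-01, -3.73401985e-01, -8.34602321e-04],
       [-3.73402903e-01,  9.27667523e-01,  1.79952676e-03],
       [ 1.02286604e-04,  1.98100859e-03, -9.99998033e-01]]), 'wrist_force': array([ 0.03160631,  0.10950543, -0.35089766]), 'wrist_torque': array([ 0.01950061, -0.03320902,  0.01447597]), 'grasp_force': 0.0, 'grip_width': 86.74675755236697}
```

View pics/top1.png

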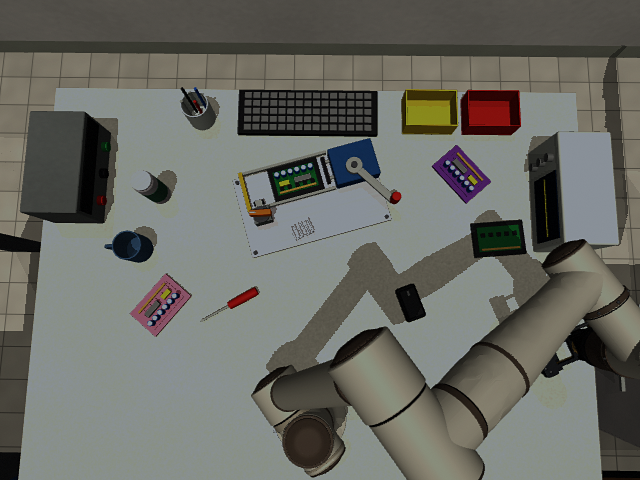

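View pics/scene1.png

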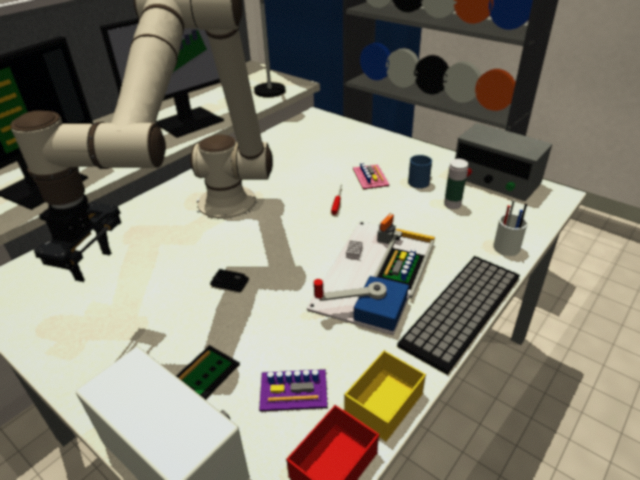

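Top view: the fixture has its plate corners near (236,182), (255,257) and (392,218). The lever's red handle is at (395,197), its pivot at (354,163), the orange knob at (262,212), and the heatsink at (302,230). The scene view agrees. Next I'll fit the fixture pose.

Run:
```python
from h import *
z=np.load('top.npz');I,D=z['I'],z['D'];c=cam('top')
H=cv2.cvtColor(I,cv2.COLOR_RGB2HSV)
def blob(lo,hi,box):
    m=cv2.inRange(H,lo,hi);k=np.zeros_like(m);x0,y0,x1,y1=box;k[y0:y1,x0:x1]=m[y0:y1,x0:x1]
    v,u=np.nonzero(k);return u,v
for n,lo,hi,box,h in(('handle',(0,170,90),(6,255,255),(370,180,420,220),127),('orange',(6,150,120),(18,255,255),(240,195,285,230),90),('blue',(100,120,40),(120,255,255),(320,130,390,195),62)):
    u,v=blob(lo,hi,box); print(n,len(u),u.mean(),v.mean(),ray(c,u.mean(),v.mean(),h), cv2.minAreaRect(np.c_[u,v].astype(np.float32)))
P=cloud(c,D)
for n,(u,v) in dict(handle=(395,197),pivot=(354,163),plate=(330,235),blue=(370,150)).items(): print(n,P[v,u])
# bigger crop
cr=cv2.resize(I[125:265,225:410],None,fx=4,fy=4,interpolation=cv2.INTER_CUBIC)
cv2.imwrite('pics/crop.png',cr[...,::-1])
```

```text
handle 57 396.43859649122805 195.66666666666666 [ 600.93610079 -226.88110438  127.        ] ((396.5, 195.5), (7.0, 7.0), 90.0)
orange 90 260.0444444444444 211.7 [560.36027835 143.37636583  90.        ] ((259.0177001953125, 211.7655029296875), (4.855886936187744, 20.28829574584961), 86.18592071533203)
blue 1320 352.7780303030303 159.6219696969697 [ 720.63892235 -114.00573336   62.        ] ((353.57305908203125, 160.9346160888672), (36.66101837158203, 45.16848373413086), 74.74488067626953)
handle [ 597.26208238 -223.00398509  126.8696938 ]
pivot [ 704.11030263 -116.00019431   83.04125973]
plate [509.50878183 -51.73042645   9.81801699]
blue [ 750.04536345 -163.46430264   61.07973258]
```

View pics/crop.png

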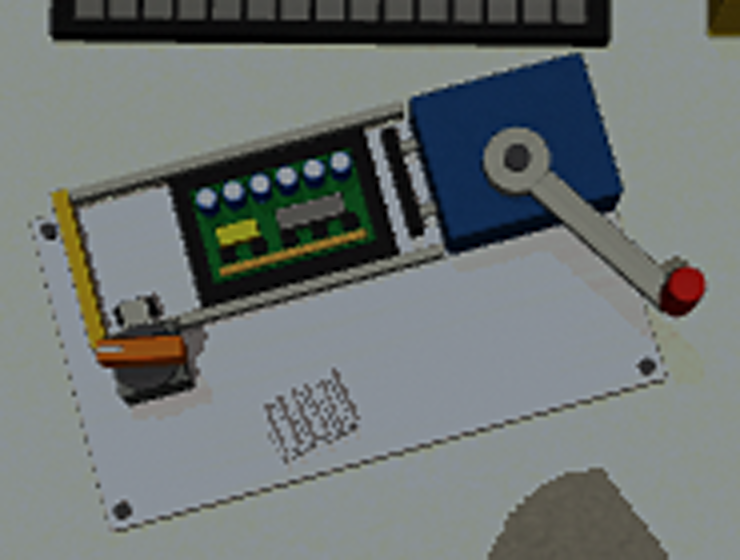

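The crop shows the plate corners at (665,378), (115,528) and (35,215), the pivot at (517,157), the red handle top at (685,285), the knob bar at about (143,349) and the heatsink at (312,415).

```bash
cat > fit.py <<'E'
from h import *
c=cam('top'); px=lambda a,b:(a/4+225-.375,b/4+125-.375)
L=[((665,378),12,(-120,-210)),((115,528),12,(-120,210)),((35,215),12,(120-0,210)),((517,157),85,(50,-140)),((685,285),127,(-78,-218)),((582,54),62,(120,-210)),((410,100),62,(120,-80))]
L[2]=((35,215),12,None)
A=[];B=[]
for p,z,f in L:
    w=ray(c,*px(*p),z); print(p,w.round(1))
    if f: A.append(f);B.append(w[:2])
A=np.array(A,float);B=np.array(B)
M=A.mean(0);N=B.mean(0);S=(A-M).T@(B-N)
th=np.arctan2(S[0,1]-S[1,0],S[0,0]+S[1,1]);R=np.array([[np.cos(th),-np.sin(th)],[np.sin(th),np.cos(th)]]);t=N-R@M
if __name__=='__main__':
    print('yaw',th,'t',t);print((A@R.T+t-B).round(1))
    for n,f in dict(home=(-78,-218),half=(-100,-140),stop=(-78,-62),pivot=(50,-140),knob=(-12.5,150),corner3=(120,210)).items(): print(n,(R@f+t).round(1))
    hs=ray(c,*px(312,415),36)[:2]; print('heatsink f',R.T@(hs-t))
    z=np.load('top.npz');H=cv2.cvtColor(z['I'],cv2.COLOR_RGB2HSV);m=cv2.inRange(H,(6,150,120),(18,255,255));m[:195]=0;m[230:]=0;m[:,:240]=0;m[:,285:]=0
    v,u=np.nonzero(m);P=np.array([ray(c,a,b,90)[:2] for a,b in zip(u,v)]);e,V=np.linalg.eigh(np.cov(P.T));d=V[:,1]*np.sign(V[1,1]);print('bar dir',d,'knob ang',th-np.arctan2(-d[0],d[1]),P.mean(0))
E
python3 fit.py
```

```text
(665, 378) [ 558.1 -229.    12. ]
(115, 528) [443.4 169.4  12. ]
(35, 215) [675.5 236.   12. ]
(517, 157) [ 701.  -115.5   85. ]
(685, 285) [ 600.3 -225.4  127. ]
(582, 54) [ 785.2 -163.8   62. ]
(410, 100) [749.6 -40.3  62. ]
yaw 0.2804839460408437 t [614.18718354   4.29299324]
[[-1.1 -1.7]
 [-2.7  3.5]
 [ 0.  -0.9]
 [-0.8 -1.4]
 [ 2.4 -0.4]
 [ 2.1  0.9]]
home [ 599.6 -226.8]
half [ 556.8 -157.9]
stop [556.4 -76.9]
pivot [ 701.  -116.4]
knob [560.7 145. ]
corner3 [671.4 239.3]
heatsink f [-80.40313825  47.09955546]
bar dir [-0.09500291  0.99547699] knob ang 0.18533754321645515 [560.36228643 143.37540861]
```

Emit:
drive_tool([
  {"dx":0.9,"dy":0.9,"wz":-0.032,"jaw":1},
  {"dx":0.9,"dy":0.9,"wz":-0.032,"jaw":1},
  {"dx":0.9,"dy":0.9,"wz":-0.032,"jaw":1},
])

```text
schema error: expected keys dx, dy, dz, wx, wy, wz, jaw
```

Emit:
drive_tool([
  {"dx":0.9,"dy":0.9},
  {"dx":0.9,"dy":0.9},
  {"dx":0.9,"dy":0.9},
])

```text
schema error: expected keys dx, dy, dz, wx, wy, wz, jaw
```

Emit:
drive_tool([
  {"dx":0.9,"dy":0.9},
  {"dx":0.9,"dy":0.9},
  {"dx":0.9,"dy":0.9},
])

```text
schema error: expected keys dx, dy, dz, wx, wy, wz, jaw
```

Emit:
drive_tool([
  {"dx":0.8,"dy":0.7},
  {"dx":0.8,"dy":0.7},
  {"dx":0.8,"dy":0.7},
  {"dx":0.8,"dy":0.7},
])

```text
schema error: expected keys dx, dy, dz, wx, wy, wz, jaw
```

Emit:
drive_tool([
  {"dx":0.9,"dy":0.9,"dz":0,"wx":0,"wy":0,"wz":-0.032,"jaw":1},
  {"dx":0.9,"dy":0.9,"dz":0,"wx":0,"wy":0,"wz":-0.032,"jaw":1},
  {"dx":0.9,"dy":0.9,"dz":0,"wx":0,"wy":0,"wz":-0.032,"jaw":1},
])

```text
t: 0.4
eef_pos: [324.8, -487.6, 222.0]
ee_rot: [[-0.96, -0.28, -0.0], [-0.28, 0.96, 0.001], [-0.0, 0.001, -1.0]]
wrist_force: [0.1, -0.4, -0.3]
grip_width: 87.4
grasp_force: 0.0
```

Emit:
drive_tool([
  {"dx":0.9,"dy":0.9,"dz":0,"wx":0,"wy":0,"wz":0,"jaw":1},
  {"dx":0.9,"dy":0.9,"dz":0,"wx":0,"wy":0,"wz":0,"jaw":1},
  {"dx":0.9,"dy":0.9,"dz":0,"wx":0,"wy":0,"wz":0,"jaw":1},
])

```text
t: 0.7
eef_pos: [415.2, -397.2, 222.2]
ee_rot: [[-0.96, -0.281, -0.0], [-0.281, 0.96, 0.001], [0.0, 0.001, -1.0]]
wrist_force: [-0.6, -0.6, -0.0]
grip_width: 86.9
grasp_force: 0.0
```

Emit:
drive_tool([
  {"dx":0.9,"dy":0.9,"dz":0,"wx":0,"wy":0,"wz":0,"jaw":1},
  {"dx":0.9,"dy":0.9,"dz":0,"wx":0,"wy":0,"wz":0,"jaw":1},
  {"dx":0.9,"dy":0.9,"dz":0,"wx":0,"wy":0,"wz":0,"jaw":1},
])

```text
t: 1.0
eef_pos: [505.3, -307.1, 222.1]
ee_rot: [[-0.96, -0.281, -0.0], [-0.281, 0.96, 0.001], [0.0, 0.001, -1.0]]
wrist_force: [0.2, -0.4, 0.2]
grip_width: 87.0
grasp_force: 0.0
```

Emit:
drive_tool([
  {"dx":0.8,"dy":0.7,"dz":0,"wx":0,"wy":0,"wz":0,"jaw":1},
  {"dx":0.8,"dy":0.7,"dz":0,"wx":0,"wy":0,"wz":0,"jaw":1},
  {"dx":0.8,"dy":0.7,"dz":0,"wx":0,"wy":0,"wz":0,"jaw":1},
  {"dx":0.8,"dy":0.7,"dz":0,"wx":0,"wy":0,"wz":0,"jaw":1},
  {"dx":0.8,"dy":0.7,"dz":0,"wx":0,"wy":0,"wz":0,"jaw":1},
])

```text
t: 1.5
eef_pos: [582.6, -240.1, 222.1]
ee_rot: [[-0.961, -0.278, -0.001], [-0.278, 0.961, 0.0], [0.001, 0.001, -1.0]]
wrist_force: [0.3, -0.3, -0.3]
grip_width: 87.2
grasp_force: 0.0
```

Run:
```python
from h import *
c=cam('wrist');I,D=bot.get_image('wrist')
H=cv2.cvtColor(I,cv2.COLOR_RGB2HSV);m=cv2.inRange(H,(0,170,80),(6,255,255))
n,l,s,ce=cv2.connectedComponentsWithStats(m)
P=cloud(c,D)
for i in range(1,n):
    if s[i,4]>150:
        q=P[(l==i)&(D>0)];t=q[q[:,2]>120];print(s[i],ce[i],len(t),t.mean(0) if len(t) else 0,(t.min(0)+t.max(0))/2 if len(t) else 0)
cv2.imwrite('pics/w1.png',I[...,::-1])
```

```text
(no output)
```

View pics/w1.png

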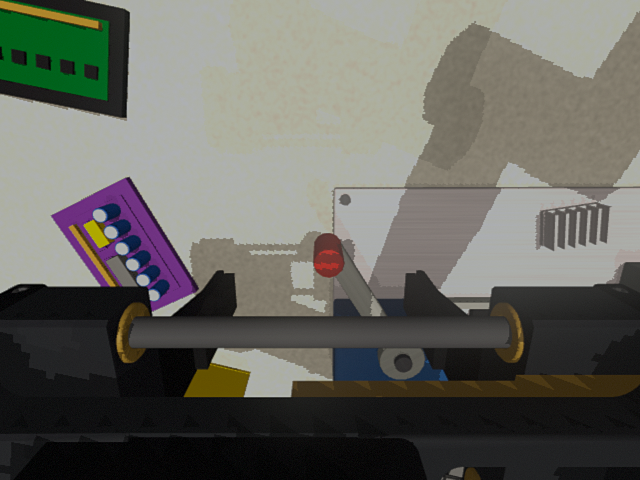

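The wrist view shows the red handle at (328,255) between the fingers, with the lever running to the pivot at (402,362). The heatsink is at (575,228).

Run:
```python
from h import *
c=cam('wrist');I,D=bot.get_image('wrist')
P=cloud(c,D);R=I.astype(int)
m=(R[...,0]>90)&(R[...,0]>2*R[...,1])&(D>0);m[:,:290]=0;m[:,370:]=0;m[300:]=0
q=P[m];t=q[q[:,2]>124];print(len(q),len(t),t.mean(0),(t.min(0)+t.max(0))/2)
v,u=np.nonzero(m&(P[...,2]>124));print(u.min(),u.max(),v.min(),v.max())
print('cam',-c[3].T@c[4], 'pivot',ray(c,402,362,85))
from fit import th,t as T,R as RR
```

```text
625 623 [ 602.24152605 -226.444469    126.36719623] [ 602.35925191 -226.04506521  126.30098691]
314 343 249 276
cam [ 506.47802312 -261.9697099   384.23550137] pivot [ 700.47684591 -118.23383503   85.        ]
(665, 378) [ 558.1 -229.    12. ]
(115, 528) [443.4 169.4  12. ]
(35, 215) [675.5 236.   12. ]
(517, 157) [ 701.  -115.5   85. ]
(685, 285) [ 600.3 -225.4  127. ]
(582, 54) [ 785.2 -163.8   62. ]
(410, 100) [749.6 -40.3  62. ]
```

Emit:
drive_tool([
  {"dx":0.18,"dy":0.135,"dz":0,"wx":0,"wy":0,"wz":0,"jaw":1},
  {"dx":0.18,"dy":0.135,"dz":-0.3,"wx":0,"wy":0,"wz":0,"jaw":1},
  {"dx":0.18,"dy":0.135,"dz":-0.65,"wx":0,"wy":0,"wz":0,"jaw":1},
  {"dx":0.18,"dy":0.135,"dz":-0.65,"wx":0,"wy":0,"wz":0,"jaw":1},
])

```text
t: 2.0
eef_pos: [597.2, -226.4, 152.6]
ee_rot: [[-0.961, -0.276, -0.011], [-0.276, 0.961, 0.003], [0.009, 0.006, -1.0]]
wrist_force: [-1.0, 0.4, -1.1]
grip_width: 86.7
grasp_force: 0.0
```

Emit:
drive_tool([
  {"dx":0,"dy":0,"dz":-0.35,"wx":0,"wy":0,"wz":0,"jaw":1},
  {"dx":0,"dy":0,"dz":-0.68,"wx":0,"wy":0,"wz":0,"jaw":1},
  {"dx":0,"dy":0,"dz":-0.68,"wx":0,"wy":0,"wz":0,"jaw":1},
  {"dx":0,"dy":0,"dz":-0.68,"wx":0,"wy":0,"wz":0,"jaw":1},
])

```text
t: 2.4
eef_pos: [602.0, -227.3, 91.3]
ee_rot: [[-0.96, -0.278, 0.001], [-0.278, 0.96, -0.001], [-0.001, -0.002, -1.0]]
wrist_force: [0.4, 1.0, 0.5]
grip_width: 87.1
grasp_force: 0.0
```

Emit:
drive_tool([
  {"dx":0,"dy":0,"dz":0,"wx":0,"wy":0,"wz":0,"jaw":0.2},
  {"dx":0,"dy":0,"dz":0,"wx":0,"wy":0,"wz":0,"jaw":0.2},
  {"dx":0,"dy":0,"dz":0,"wx":0,"wy":0,"wz":0,"jaw":0.2},
  {"dx":0,"dy":0,"dz":0,"wx":0,"wy":0,"wz":0,"jaw":0.2},
  {"dx":0,"dy":0,"dz":0,"wx":0,"wy":0,"wz":0,"jaw":0.2},
  {"dx":0,"dy":0,"dz":0,"wx":0,"wy":0,"wz":0,"jaw":0.2},
  {"dx":0,"dy":0,"dz":0,"wx":0,"wy":0,"wz":0,"jaw":0.2},
], grip_force=15)

```text
t: 3.1
eef_pos: [601.4, -226.2, 89.5]
ee_rot: [[-0.96, -0.279, -0.0], [-0.279, 0.96, 0.0], [0.0, 0.0, -1.0]]
wrist_force: [0.4, 0.1, -0.6]
grip_width: 39.0
grasp_force: 0.0
```

Run:
```python
import numpy as np
p=np.array([700.5,-117.]);a0=np.arctan2(-109.5,-99.5)
for a in (0,.2,.4,.6,.8,1,1.1,1.13): print(a,(p+149*np.array([np.cos(a0-a),np.sin(a0-a)])).round(1), ((149*np.array([np.cos(a0-a),np.sin(a0-a)]))-149*np.array([np.cos(a0),np.sin(a0)])).round(1))
```

```text
0 [ 600.3 -227.3] [0. 0.]
0.2 [ 580.4 -205.2] [-19.9  22.1]
0.4 [ 565.3 -179.5] [-35.   47.7]
0.6 [ 555.5 -151.4] [-44.8  75.8]
0.8 [ 551.6 -121.9] [-48.7 105.3]
1 [553.6 -92.3] [-46.7 135. ]
1.1 [556.8 -77.7] [-43.5 149.6]
1.13 [558.  -73.4] [-42.3 153.8]
```

Emit:
drive_tool([
  {"dx":0,"dy":0,"dz":0,"wx":0,"wy":0,"wz":0,"jaw":0.2},
  {"dx":0,"dy":0,"dz":0,"wx":0,"wy":0,"wz":0,"jaw":0.2},
  {"dx":0,"dy":0,"dz":0,"wx":0,"wy":0,"wz":0,"jaw":0.2},
  {"dx":0,"dy":0,"dz":0,"wx":0,"wy":0,"wz":0,"jaw":0.2},
])

```text
t: 3.5
eef_pos: [601.4, -226.6, 89.5]
ee_rot: [[-0.96, -0.278, -0.0], [-0.278, 0.96, -0.0], [0.0, -0.0, -1.0]]
wrist_force: [1.0, -1.8, 0.1]
grip_width: 25.4
grasp_force: 15.0
```

Emit:
drive_tool([
  {"dx":-0.2,"dy":0.22,"dz":0,"wx":0,"wy":0,"wz":0,"jaw":0.2},
  {"dx":-0.35,"dy":0.48,"dz":0,"wx":0,"wy":0,"wz":0,"jaw":0.2},
  {"dx":-0.45,"dy":0.76,"dz":0,"wx":0,"wy":0,"wz":0,"jaw":0.2},
  {"dx":-0.45,"dy":0.76,"dz":0,"wx":0,"wy":0,"wz":0,"jaw":0.2},
])

```text
t: 3.9
eef_pos: [552.9, -149.3, 89.3]
ee_rot: [[-0.96, -0.28, -0.006], [-0.28, 0.96, -0.0], [0.006, 0.001, -1.0]]
wrist_force: [-5.3, -5.2, 1.0]
grip_width: 26.0
grasp_force: 15.1
```

Emit:
drive_tool([
  {"dx":-0.04,"dy":0.3,"dz":0,"wx":0,"wy":0,"wz":0,"jaw":0.2},
  {"dx":-0.02,"dy":0.58,"dz":0,"wx":0,"wy":0,"wz":0,"jaw":0.2},
  {"dx":0.01,"dy":0.7,"dz":0,"wx":0,"wy":0,"wz":0,"jaw":0.2},
  {"dx":0.02,"dy":0.75,"dz":0,"wx":0,"wy":0,"wz":0,"jaw":0.2},
  {"dx":0.02,"dy":0.76,"dz":0,"wx":0,"wy":0,"wz":0,"jaw":0.2},
  {"dx":0.02,"dy":0.76,"dz":0,"wx":0,"wy":0,"wz":0,"jaw":0.2},
])

```text
t: 4.5
eef_pos: [556.8, -76.4, 89.1]
ee_rot: [[-0.961, -0.278, -0.005], [-0.278, 0.961, -0.002], [0.006, -0.001, -1.0]]
wrist_force: [-2.9, -9.2, 2.2]
grip_width: 25.6
grasp_force: 15.0
```

Run:
```python
from h import *
I,D=bot.get_image('top');cr=cv2.resize(I[125:265,225:410],None,fx=4,fy=4,interpolation=cv2.INTER_CUBIC)
cv2.imwrite('pics/crop2.png',cr[...,::-1]);print(bot.observe()['wrist_force'])
```

```text
[-2.62397034 -9.08275523  1.03402042]
```

View pics/crop2.png

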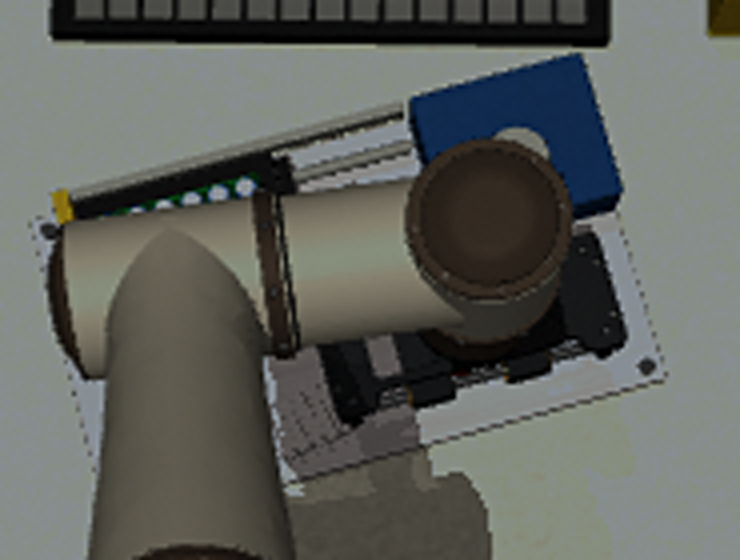

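The board's pallet has reached the yellow stop at about (75,208), and the pose matches 1.1 rad. I'll nudge a little further and then ride the lever back.

Emit:
drive_tool([
  {"dx":0.01,"dy":0.03,"dz":0,"wx":0,"wy":0,"wz":0,"jaw":0.2},
  {"dx":0.01,"dy":0.03,"dz":0,"wx":0,"wy":0,"wz":0,"jaw":0.2},
  {"dx":0.01,"dy":0.03,"dz":0,"wx":0,"wy":0,"wz":0,"jaw":0.2},
])

```text
t: 4.85
eef_pos: [556.9, -75.6, 89.1]
ee_rot: [[-0.961, -0.277, -0.007], [-0.277, 0.961, -0.005], [0.008, -0.003, -1.0]]
wrist_force: [-3.6, -16.8, 0.4]
grip_width: 25.4
grasp_force: 15.0
```

Emit:
drive_tool([
  {"dx":-0.03,"dy":-0.2,"dz":0,"wx":0,"wy":0,"wz":0,"jaw":0.2},
  {"dx":-0.05,"dy":-0.49,"dz":0,"wx":0,"wy":0,"wz":0,"jaw":0.2},
  {"dx":-0.01,"dy":-0.79,"dz":0,"wx":0,"wy":0,"wz":0,"jaw":0.2},
  {"dx":-0.01,"dy":-0.79,"dz":0,"wx":0,"wy":0,"wz":0,"jaw":0.2},
])

```text
t: 5.25
eef_pos: [559.2, -153.5, 89.5]
ee_rot: [[-0.961, -0.276, 0.001], [-0.276, 0.961, -0.001], [-0.0, -0.001, -1.0]]
wrist_force: [-1.9, -3.2, -0.3]
grip_width: 25.6
grasp_force: 15.0
```

Emit:
drive_tool([
  {"dx":0.09,"dy":-0.28,"dz":0,"wx":0,"wy":0,"wz":0,"jaw":0.2},
  {"dx":0.24,"dy":-0.53,"dz":0,"wx":0,"wy":0,"wz":0,"jaw":0.2},
  {"dx":0.43,"dy":-0.74,"dz":0,"wx":0,"wy":0,"wz":0,"jaw":0.2},
  {"dx":0.43,"dy":-0.75,"dz":0,"wx":0,"wy":0,"wz":0,"jaw":0.2},
  {"dx":0.43,"dy":-0.75,"dz":0,"wx":0,"wy":0,"wz":0,"jaw":0.2},
])

```text
t: 5.75
eef_pos: [602.8, -226.1, 89.9]
ee_rot: [[-0.961, -0.278, 0.003], [-0.278, 0.961, -0.001], [-0.002, -0.001, -1.0]]
wrist_force: [0.8, -3.1, 1.0]
grip_width: 25.5
grasp_force: 15.0
```

Emit:
drive_tool([
  {"dx":0,"dy":0,"dz":0,"wx":0,"wy":0,"wz":0,"jaw":1},
  {"dx":0,"dy":0,"dz":0,"wx":0,"wy":0,"wz":0,"jaw":1},
  {"dx":0,"dy":0,"dz":0,"wx":0,"wy":0,"wz":0,"jaw":1},
  {"dx":0,"dy":0,"dz":0,"wx":0,"wy":0,"wz":0,"jaw":1},
  {"dx":0,"dy":0,"dz":0,"wx":0,"wy":0,"wz":0,"jaw":1},
  {"dx":0,"dy":0,"dz":0,"wx":0,"wy":0,"wz":0,"jaw":1},
  {"dx":0,"dy":0,"dz":0.5,"wx":0,"wy":0,"wz":0,"jaw":1},
  {"dx":0,"dy":0,"dz":0.8,"wx":0,"wy":0,"wz":0,"jaw":1},
  {"dx":0,"dy":0,"dz":0.9,"wx":0,"wy":0,"wz":0,"jaw":1},
])

```text
t: 6.65
eef_pos: [603.4, -225.8, 184.0]
ee_rot: [[-0.96, -0.279, 0.007], [-0.279, 0.96, -0.002], [-0.006, -0.004, -1.0]]
wrist_force: [-0.1, -1.1, -0.8]
grip_width: 84.9
grasp_force: 0.0
```

Emit:
drive_tool([
  {"dx":-0.1,"dy":0.9,"dz":0.3,"wx":0,"wy":0,"wz":0.11,"jaw":0.6},
  {"dx":-0.1,"dy":0.9,"dz":0.3,"wx":0,"wy":0,"wz":0.11,"jaw":0.6},
  {"dx":-0.1,"dy":0.9,"dz":0.3,"wx":0,"wy":0,"wz":0.11,"jaw":0.6},
])

```text
t: 6.95
eef_pos: [591.9, -131.6, 211.6]
ee_rot: [[-0.804, -0.594, 0.003], [-0.594, 0.804, 0.001], [-0.003, -0.002, -1.0]]
wrist_force: [-0.5, 0.2, -0.6]
grip_width: 70.4
grasp_force: 0.0
```

Emit:
drive_tool([
  {"dx":-0.1,"dy":0.9,"dz":0,"wx":0,"wy":0,"wz":0.11,"jaw":0.6},
  {"dx":-0.1,"dy":0.9,"dz":0,"wx":0,"wy":0,"wz":0.11,"jaw":0.6},
  {"dx":-0.1,"dy":0.9,"dz":0,"wx":0,"wy":0,"wz":0.11,"jaw":0.6},
])

```text
t: 7.25
eef_pos: [580.6, -41.4, 209.0]
ee_rot: [[-0.556, -0.831, -0.001], [-0.831, 0.556, 0.001], [-0.0, 0.001, -1.0]]
wrist_force: [1.2, -0.0, -0.1]
grip_width: 53.6
grasp_force: 0.0
```

Emit:
drive_tool([
  {"dx":-0.1,"dy":0.9,"dz":0,"wx":0,"wy":0,"wz":0.11,"jaw":0.6},
  {"dx":-0.1,"dy":0.9,"dz":0,"wx":0,"wy":0,"wz":0.11,"jaw":0.6},
  {"dx":-0.1,"dy":0.9,"dz":0,"wx":0,"wy":0,"wz":0.11,"jaw":0.6},
])

```text
t: 7.55
eef_pos: [570.7, 48.5, 208.8]
ee_rot: [[-0.241, -0.97, -0.001], [-0.97, 0.241, 0.001], [-0.0, 0.001, -1.0]]
wrist_force: [-0.2, -1.0, 0.5]
grip_width: 52.2
grasp_force: 0.0
```

Emit:
drive_tool([
  {"dx":-0.1,"dy":0.9,"dz":0,"wx":0,"wy":0,"wz":0.11,"jaw":0.6},
  {"dx":-0.1,"dy":0.9,"dz":0,"wx":0,"wy":0,"wz":0.11,"jaw":0.6},
  {"dx":-0.1,"dy":0.9,"dz":0,"wx":0,"wy":0,"wz":0.11,"jaw":0.6},
  {"dx":-0.1,"dy":0.9,"dz":0,"wx":0,"wy":0,"wz":0.11,"jaw":0.6},
  {"dx":-0.1,"dy":0.9,"dz":0,"wx":0,"wy":0,"wz":0.11,"jaw":0.6},
])

```text
t: 8.05
eef_pos: [561.1, 134.4, 209.0]
ee_rot: [[0.092, -0.996, -0.001], [-0.996, -0.092, -0.0], [0.0, 0.001, -1.0]]
wrist_force: [-0.3, 0.3, 0.5]
grip_width: 52.0
grasp_force: 0.0
```

Run:
```python
from h import *
print(bot.observe()['q'])
c=cam('wrist');I,D=bot.get_image('wrist');P=cloud(c,D);R=I.astype(int)
H=cv2.cvtColor(I,cv2.COLOR_RGB2HSV);m=(cv2.inRange(H,(5,140,70),(20,255,255))>0)&(D>0)
k=m&(abs(P[...,0]-560)<60)&(abs(P[...,1]-144)<60)&(P[...,2]>80);q=P[k];print(len(q))
t=q[q[:,2]>86][:,:2].astype(np.float32);r=cv2.minAreaRect(t);print(len(t),r,t.mean(0))
e,V=np.linalg.eigh(np.cov(t.T));d=V[:,1]*np.sign(V[1,1]);print('dir',d,'jaw angle deg',180-np.degrees(np.arctan2(d[0],d[1])))
cv2.imwrite('pics/w2.png',I[...,::-1])
I,D=bot.get_image('top');cr=cv2.resize(I[125:265,225:410],None,fx=4,fy=4,interpolation=cv2.INTER_CUBIC)
cv2.imwrite('pics/crop3.png',cr[...,::-1])
```

```text
[ 5.15714027e-01  3.14009803e-01 -1.33200721e-01 -2.23105995e-04
 -1.12480556e+00 -4.23229109e-01]
6176
6151 ((548.4325561523438, 136.61007690429688), (91.02960205078125, 75.228759765625), 2.599994421005249) [546.12115  114.425476]
dir [0.97791211 0.20901654] jaw angle deg 102.06472518942334
```

View pics/w2.png

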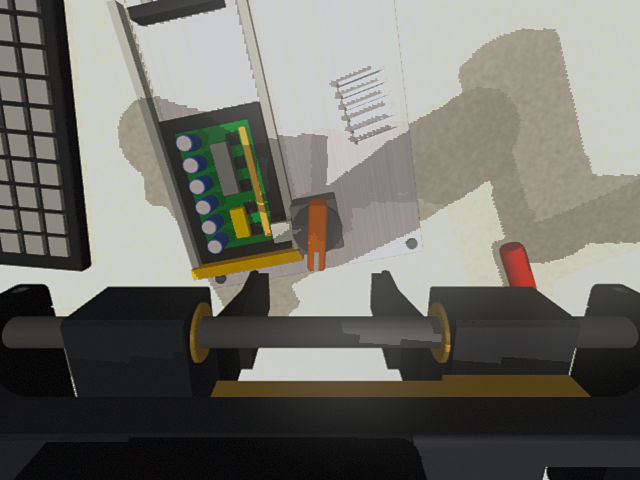

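The wrist view shows the board against the yellow stop and the knob bar upright at (317,235), roughly between the fingers.

Run:
```python
from h import *
c=cam('wrist');I,D=bot.get_image('wrist');P=cloud(c,D)
H=cv2.cvtColor(I,cv2.COLOR_RGB2HSV);m=(cv2.inRange(H,(5,140,70),(22,255,255))>0)&(D>0)
b=np.zeros_like(m);b[195:275,295:340]=1
k=m&b&(P[...,2]>87);t=P[k][:,:2].astype(np.float32);r=cv2.minAreaRect(t);print(len(t),r,t.mean(0))
e,V=np.linalg.eigh(np.cov(t.T));d=V[:,1]*np.sign(V[1,1]);print('dir',d,'jaw deg',180-np.degrees(np.arctan2(d[0],d[1])))
v=P[195:275,230:300][...,2];print('foot arm z',np.percentile(v,[50,90,99,100]))
v=P[250:275,190:300];print('yellow z',np.percentile(v[...,2],[50,90,99]))
```

```text
1035 ((562.6087646484375, 145.1415557861328), (15.309840202331543, 58.633975982666016), 2.804058313369751) [562.844   141.87292]
dir [-0.05641078  0.99840764] jaw deg 183.23381605147594
foot arm z [ 26.28615731  44.59789767 210.71887998 371.05782186]
yellow z [ 25.97817098  32.42859172 212.56482129]
```

Emit:
drive_tool([
  {"dx":0.01,"dy":0.105,"dz":0,"wx":0,"wy":0,"wz":-0.009,"jaw":0.6},
  {"dx":0.01,"dy":0.105,"dz":-0.4,"wx":0,"wy":0,"wz":-0.009,"jaw":0.6},
  {"dx":0.01,"dy":0.105,"dz":-0.8,"wx":0,"wy":0,"wz":-0.009,"jaw":0.6},
  {"dx":0.01,"dy":0.105,"dz":-0.8,"wx":0,"wy":0,"wz":-0.009,"jaw":0.6},
])

```text
t: 8.6
eef_pos: [558.6, 142.9, 124.2]
ee_rot: [[0.063, -0.998, -0.012], [-0.998, -0.063, -0.005], [0.004, 0.012, -1.0]]
wrist_force: [-0.5, 0.0, 0.0]
grip_width: 52.0
grasp_force: 0.0
```

Emit:
drive_tool([
  {"dx":0,"dy":0,"dz":-0.35,"wx":0,"wy":0,"wz":0,"jaw":0.6},
  {"dx":0,"dy":0,"dz":-0.63,"wx":0,"wy":0,"wz":0,"jaw":0.6},
  {"dx":0,"dy":0,"dz":-0.63,"wx":0,"wy":0,"wz":0,"jaw":0.6},
  {"dx":0,"dy":0,"dz":-0.63,"wx":0,"wy":0,"wz":0,"jaw":0.1},
  {"dx":0,"dy":0,"dz":-0.63,"wx":0,"wy":0,"wz":0,"jaw":0.1},
  {"dx":0,"dy":0,"dz":-0.63,"wx":0,"wy":0,"wz":0,"jaw":0.1},
  {"dx":0,"dy":0,"dz":-0.63,"wx":0,"wy":0,"wz":0,"jaw":0.1},
  {"dx":0,"dy":0,"dz":-0.63,"wx":0,"wy":0,"wz":0,"jaw":0.1},
  {"dx":0,"dy":0,"dz":-0.63,"wx":0,"wy":0,"wz":0,"jaw":0.1},
  {"dx":0,"dy":0,"dz":-0.63,"wx":0,"wy":0,"wz":0,"jaw":0.1},
], grip_force=30)

```text
t: 9.6
eef_pos: [562.6, 145.4, 67.1]
ee_rot: [[0.065, -0.998, 0.0], [-0.998, -0.065, 0.0], [-0.0, -0.0, -1.0]]
wrist_force: [-1.2, 0.1, 3.2]
grip_width: 15.4
grasp_force: 30.0
```

Emit:
drive_tool([
  {"dx":0,"dy":0,"dz":0,"wx":0,"wy":0,"wz":-0.04,"jaw":0.1},
  {"dx":0,"dy":0,"dz":0,"wx":0,"wy":0,"wz":-0.08,"jaw":0.1},
  {"dx":0,"dy":0,"dz":0,"wx":0,"wy":0,"wz":-0.12,"jaw":0.1},
  {"dx":0,"dy":0,"dz":0,"wx":0,"wy":0,"wz":-0.16,"jaw":0.1},
  {"dx":0,"dy":0,"dz":0,"wx":0,"wy":0,"wz":-0.2,"jaw":0.1},
  {"dx":0,"dy":0,"dz":0,"wx":0,"wy":0,"wz":-0.24,"jaw":0.1},
  {"dx":0,"dy":0,"dz":0,"wx":0,"wy":0,"wz":-0.28,"jaw":0.1},
  {"dx":0,"dy":0,"dz":0,"wx":0,"wy":0,"wz":-0.32,"jaw":0.1},
])

```text
t: 10.4
eef_pos: [562.7, 145.4, 67.1]
ee_rot: [[-0.81, -0.587, 0.001], [-0.587, 0.81, -0.0], [-0.0, -0.001, -1.0]]
wrist_force: [-0.5, -1.3, 2.7]
grip_width: 15.6
grasp_force: 30.0
```

Emit:
drive_tool([
  {"dx":0,"dy":0,"dz":0,"wx":0,"wy":0,"wz":-0.03,"jaw":0.1},
  {"dx":0,"dy":0,"dz":0,"wx":0,"wy":0,"wz":-0.055,"jaw":0.1},
  {"dx":0,"dy":0,"dz":0,"wx":0,"wy":0,"wz":-0.065,"jaw":0.1},
  {"dx":0,"dy":0,"dz":0,"wx":0,"wy":0,"wz":-0.065,"jaw":0.1},
  {"dx":0,"dy":0,"dz":0,"wx":0,"wy":0,"wz":-0.065,"jaw":0.1},
])

```text
t: 10.9
eef_pos: [562.7, 145.3, 67.1]
ee_rot: [[-0.909, -0.416, 0.001], [-0.416, 0.909, -0.0], [-0.0, -0.001, -1.0]]
wrist_force: [-0.8, -0.3, 4.4]
grip_width: 15.6
grasp_force: 30.0
```

Run:
```python
from h import *
o=bot.observe();print(o['wrist_torque'],o['wrist_force'],np.degrees(np.arctan2(o['ee_rot'][1,1],o['ee_rot'][0,1])))
```

```text
[-0.14833408  0.38180027  0.60216195] [-0.811181   -0.25582844  4.42636934] 114.60518679205698
```

Emit:
drive_tool([
  {"dx":0,"dy":0,"dz":0,"wx":0,"wy":0,"wz":0,"jaw":0.6},
  {"dx":0,"dy":0,"dz":0,"wx":0,"wy":0,"wz":0,"jaw":0.6},
  {"dx":0,"dy":0,"dz":0,"wx":0,"wy":0,"wz":0,"jaw":0.6},
  {"dx":0,"dy":0,"dz":0,"wx":0,"wy":0,"wz":0,"jaw":0.6},
  {"dx":0,"dy":0,"dz":0.4,"wx":0,"wy":0,"wz":0,"jaw":0.6},
  {"dx":0,"dy":0,"dz":0.8,"wx":0,"wy":0,"wz":0,"jaw":0.6},
  {"dx":0,"dy":0,"dz":1,"wx":0,"wy":0,"wz":0,"jaw":0.6},
  {"dx":0,"dy":0,"dz":1,"wx":0,"wy":0,"wz":0,"jaw":0.6},
])

```text
t: 11.7
eef_pos: [564.4, 146.1, 170.3]
ee_rot: [[-0.91, -0.414, 0.007], [-0.414, 0.91, 0.003], [-0.008, 0.0, -1.0]]
wrist_force: [-0.6, 0.2, 0.2]
grip_width: 52.0
grasp_force: 0.0
```

Emit:
drive_tool([
  {"dx":-0.9,"dy":0,"dz":0.8,"wx":0,"wy":0,"wz":0,"jaw":0.6},
  {"dx":-0.9,"dy":0,"dz":0.8,"wx":0,"wy":0,"wz":0,"jaw":0.6},
  {"dx":-0.9,"dy":0,"dz":0.8,"wx":0,"wy":0,"wz":0,"jaw":0.6},
  {"dx":-0.9,"dy":0,"dz":0.8,"wx":0,"wy":0,"wz":0,"jaw":0.6},
])

```text
t: 12.1
eef_pos: [471.5, 145.6, 248.3]
ee_rot: [[-0.91, -0.415, 0.003], [-0.415, 0.91, 0.002], [-0.004, 0.001, -1.0]]
wrist_force: [0.4, 0.4, -0.9]
grip_width: 52.3
grasp_force: 0.0
```

Emit:
drive_tool([
  {"dx":-0.9,"dy":0,"dz":0,"wx":0,"wy":0,"wz":0,"jaw":0.6},
  {"dx":-0.9,"dy":0,"dz":0,"wx":0,"wy":0,"wz":0,"jaw":0.6},
  {"dx":-0.9,"dy":0,"dz":0,"wx":0,"wy":0,"wz":0,"jaw":0.6},
  {"dx":-0.9,"dy":0,"dz":0,"wx":0,"wy":0,"wz":0,"jaw":0.6},
])

```text
t: 12.5
eef_pos: [382.2, 145.2, 245.6]
ee_rot: [[-0.91, -0.415, -0.001], [-0.415, 0.91, -0.001], [0.001, -0.0, -1.0]]
wrist_force: [0.0, 0.3, 0.2]
grip_width: 52.0
grasp_force: 0.0
```

Run:
```python
from h import *
I,D=bot.get_image('top');cr=cv2.resize(I[125:265,225:410],None,fx=4,fy=4,interpolation=cv2.INTER_CUBIC)
cv2.imwrite('pics/crop4.png',cr[...,::-1])
```

```text
(no output)
```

View pics/crop4.png

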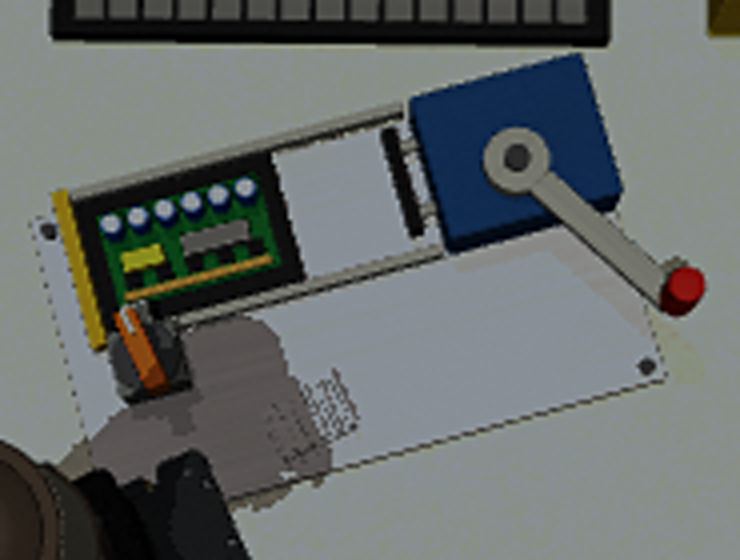

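The board is at the yellow stop (75,260), the lever is home (685,285), the knob is turned across (140,350), and the heatsink hasn't moved. I'm handing it in.

```bash
python3 -c "
from station import bot
print(bot.job_done())"
```

```text
the job is handed in; nothing more can be done
None
```

The job is handed in: the lever pushed the board to the yellow stop and is back home, and the clamp knob is turned to its stop at about 1.4 rad; the clamp foot's force on the pallet was not measured, and no verdict was returned.

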